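Cap the shaft of a seal-stone carousel

ROBOT

A 6-joint arm with a two-finger parallel gripper is mounted at the origin on the work surface. World frame = base frame: x ahead of the robot, y to its left, z up, the work surface at z = 0. Lengths are in mm, angles in rad, forces in N, time in s.
With the tool pointing down it reaches from about 325 to 850 mm from the base axis. Payload 15.5 kg.
Tool frame: the origin (TCP) lies on the centre line of the jaws, within the pads' length; the fingertips stand 17 mm ahead of it and the grasp point (between the pads) lies 2 mm behind it (bot.nose_length is the distance from the TCP to the fingertips, in mm); z points along the fingers, y is the line along which they close (so a half turn about z gives the same grasp; the last joint's range is limited). The gripper opens to 91 mm and grips with 3 to 60 N. Pads are 32 mm wide; open, the fingers measure 118 mm over their backs; the gripper's body (76 mm by 178 mm) begins 60 mm behind the grasp point.
Start: joints at [1.165, 0.494, 1.345, -0, 1.302, -0.096], TCP at [191.133, 595.059, 230.915] pointing down, gripper open.
Joint ranges: [-2.91, 2.91], [-0.82, 2.16], [0.22, 2.67], [-1.22, 4.37], [0.12, 2.79], [-3.08, 3.08]. Speed limits (rad/s): [1.89, 1.89, 2.57, 3.01, 3.01, 3.01].

INTERFACE

Orientations are given as a unit quaternion [x, y, z, w].
In Python, from station import bot, cams gives the robot as it stands.
- The arm moves only by the shell command python3 -m inch 'ROWS' [FORCE]. ROWS is JSON, a list of rows, each a list of 5 numbers: the shift along the tool's x, y, z in mm, then the turn about the tool's z in rad, then the opening, from 0 (shut) to 1 (fully open). A call has 1 to 20 rows; each row shifts and turns the commanded pose from where the row before left it, along the tool's axes as they then stand; what a row does not reach is not made up. A row lasts 1/10 s, in which the tool goes at most 50 mm and 8.59 degrees, less where a joint would pass 70% of its speed; a pose out of reach is approached as far as the arm can. A call is refused whole if a number of a shift passes 50 or a number of a turn 0.15, either way. A call with a gripper value outside its range is refused whole. The fingers move at their own pace and stop on an object; FORCE is the grip in N (left out, the last holds). Time passes only in rows, so rows that do not move let the fingers close. It gives the time, the measured TCP pose, the force, the opening and the grip force at its end, in the units of the state.
- bot.sense(): the state, without advancing time (a new reading comes with each control period).
- cams.grab_frame(name): name is "side" or "top" or "wrist"; returns a dict with "frame" (420x560x3 uint8, blue, green, red), "camera_matrix" (3x3 intrinsics, pixels), "T" (4x4, takes a point from camera to world coordinates); the wrist camera has in their place "T_tool_cam" (4x4, takes a point from camera to tool coordinates, whose origin is the TCP and whose axes are the flange's). Camera axes: x right, y down, z forward; pixel columns grow to the right and rows downward; lengths in mm; the calibration is good to about 2 mm. A picture is of the moment at which its call begins: read the wrist's pose just before it. There is no depth.
- bot.sign_off(): hands the job in; it is judged then, once.
The state is a dict: "time_s": time; "joint_positions": joint angles; "qd": joint speeds; "joint_torque": joint torques, N m; "tool_pos": TCP position; "tcp_rot": TCP orientation; "ft_force": force on the tool from outside, world axes, zero at the start; "moment": the same for the moment, N m; "gripper_width": opening from 0.0 (shut) to 1.0 (fully open); "grip_force": force on a finger pad.
Only numpy, scipy, OpenCV 4.12 (cv2) and the standard library are available. Lean on these libraries where they do the work, as an engineer would, in place of code of your own. Each camera call takes 0.05 s, during which the arm holds its last target. There are 200 camera calls.

TASK

Finish assembling the revolving display for seal stones: take the flanged steel push-on cap from the table, set it over the plain shaft in the middle of the carousel and press it straight down until its teeth bite and its flange sits tight and flat against the metal hub. Stop as soon as it is firmly home, so that the hub is not crushed, then let go; leave the other things on the table where they are.

Things in the scene. Friction and masses are not known exactly. Their poses are not given: they have to be found in the camera images.
- cap: Push-on cap of bare steel, about 140 g, standing upright on the table, open end down: a round barrel 28 mm in diameter, 34 mm tall over all and closed on top, with a flange 38 mm in diameter and 3 mm thick round its foot. Origin at the centre of its underside, z up. The bore is 14 mm wide and 29 mm deep; six sprung teeth in it, 1 to 11 mm above the underside, leave an 8 mm opening.
- cap_top (a point): Centre of the cap's flat top, 34 mm above its underside.
- stand: Dark wooden foot of the carousel, 110 mm in diameter, fixed to the table. Origin at the centre of its underside on the table, z up along the shaft.
- carousel: Round wooden disc that turns on the foot, 128 mm in diameter, 12 mm thick, its upper face 42 mm above the table, with a flat hard aluminium hub in its middle, 42 mm in diameter, 6 mm above the disc. Origin on the shaft's axis at the disc's underside, z up. Once the flange meets the hub the force climbs above the teeth's drag: it takes 8 N or more on the hub to set the cap tight, and over 35 N crushes the hub.
- hub_top (a point): Centre of the hub's flat upper face, 48 mm above the table, on the shaft's axis.
- shaft_tip (a point): Upper end of the plain steel shaft, 25 mm above the hub's face. The shaft is 10 mm in diameter; its last 8 mm taper to 5 mm. The teeth meet it when the cap's underside is about 18 mm above the hub; from there they drag with roughly 6 to 15 N, most about 14 mm above the hub. The drag fades to a few N when the push pauses.
- seal_a: Seal stone, a reddish upright block 24 x 24 x 40 mm, a bystander. Origin at the centre of its underside.
- seal_b: Seal stone, a brownish block 20 x 36 x 32 mm, a bystander. Origin at the centre of its underside.
- paste_tin: Low round tin of red stamp paste, 52 mm in diameter, 14 mm tall, a bystander. Origin at the centre of its underside.
- paperweight: Brass bar 16 x 130 x 9 mm, long along its y, a bystander. Origin at the centre of its underside.
Things that resemble listed ones, but are neither listed nor needed, are in the scene too. Of the things like the cap, leave any that is orange; of the rest the larger one is meant. What is meant by the stand is not green, and is the larger of those in its own colour.

How it is judged (in metres and radians):
On the way:
1. the cap is pressed home: flange flat on the hub (within 1.5 mm, centred within 3 mm) and pushed against it with at least 8 N (z of cap in the frame of hub_top below 0.0015 m and horizontal distance between cap and hub_top below 0.003 m and angle between cap's own z axis and vertical below 0.08 rad and contact force between cap and carousel above 8 N), for 0.06 s.
At the end, for the whole second after the job is handed in: The cap sits on the shaft, upright within 0.08 rad and centred within 3 mm, its flange within 1.5 mm of the hub's face, at rest (z of cap in the frame of hub_top between -0.003 and 0.0015 m and horizontal distance between cap and hub_top below 0.003 m and angle between cap's own z axis and vertical below 0.08 rad and linear speed of cap below 0.02 m/s); the robot touches nothing.
It fails at once if the hub is crushed: the cap presses on the carousel with more than 35 N (contact force between cap and carousel above 35 N).
It fails at once if the robot presses on the carousel itself with more than 15 N (contact force between any of the fingers, the arm and carousel above 15 N).
It fails at once if a bystander is moved more than 20 mm (distance of any of seal_a, seal_b, paste_tin, paperweight from where it was at the start of the episode above 0.02 m).
It also fails if it takes over 64 s, if anything falls off the work surface, if the arm or the gripper's body presses on something with over 40 N, if the wrist force passes 120 N, or if a joint passes its speed limit or range.

## Working session

There is one attempt and no reset: what is moved stays moved. The work goes in short steps, Python scripts to look and compute and a shell command to move; the robot and the scene stay as the last step left them, time stands still between calls to the robot, and variables do not carry over. Pictures are saved under pics/ and viewed, at most 10 in all, crops included, and the job is handed in when it is done.

```bash
ls; mkdir -p pics; python3 - <<'E'
from station import bot,cams
import cv2,pickle
s=bot.sense();print(s['time_s'],s['tool_pos'],s['tcp_rot'],s['gripper_width'],s['ft_force'])
d={}
for n in("side","top","wrist"):
    d[n]=cams.grab_frame(n);cv2.imwrite(f"pics/{n}0.png",d[n]["frame"])
    print(n,d[n]["camera_matrix"],d[n].get("T",d[n].get("T_tool_cam")))
pickle.dump(d,open("f0.pkl","wb"))
E
```

```text
pics
0.0 [190.97548044 594.71381012 230.3025989 ] [ 1.54779880e-01  9.87948772e-01 -6.22379796e-04 -1.57240798e-04] 1.0001709813444335 [0.8958823  0.13924168 0.08429807]
side [[526.75639542   0.         279.81849697]
 [  0.         526.75639542 205.15564795]
 [  0.           0.           1.        ]] [[ 9.49085308e-01 -1.95324954e-01  2.47154286e-01  3.27850212e+02]
 [-3.14168159e-01 -5.29252036e-01  7.88156489e-01 -7.44802998e+02]
 [-2.31397210e-02 -8.25675750e-01 -5.63670212e-01  6.17002421e+02]
 [ 0.00000000e+00  0.00000000e+00  0.00000000e+00  1.00000000e+00]]
top [[479.52588894   0.         284.06131146]
 [  0.         479.52588894 214.43427952]
 [  0.           0.           1.        ]] [[-1.57918951e-02 -9.98353260e-01  5.51487551e-02  5.09319923e+02]
 [-9.99875223e-01  1.57462049e-02 -1.26294147e-03  1.75961717e+01]
 [ 3.92478130e-04 -5.51618181e-02 -9.98477351e-01  9.32734059e+02]
 [ 0.00000000e+00  0.00000000e+00  0.00000000e+00  1.00000000e+00]]
wrist [[294.98711833   0.         280.9962932 ]
 [  0.         294.98711833 212.67235037]
 [  0.           0.           1.        ]] [[-8.65077757e-04 -9.58371295e-01 -2.85523578e-01  8.05636259e+01]
 [ 9.99999556e-01 -9.35994548e-04  1.11909966e-04 -7.86956908e-01]
 [-3.74499811e-04 -2.85523354e-01  9.58371678e-01 -1.53818495e+02]
 [ 0.00000000e+00  0.00000000e+00  0.00000000e+00  1.00000000e+00]]
```

View pics/top0.png

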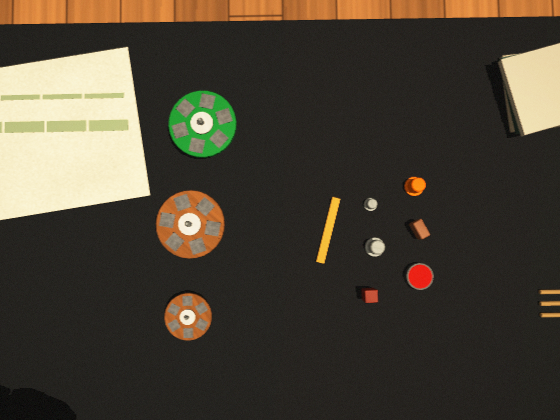

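View pics/side0.png

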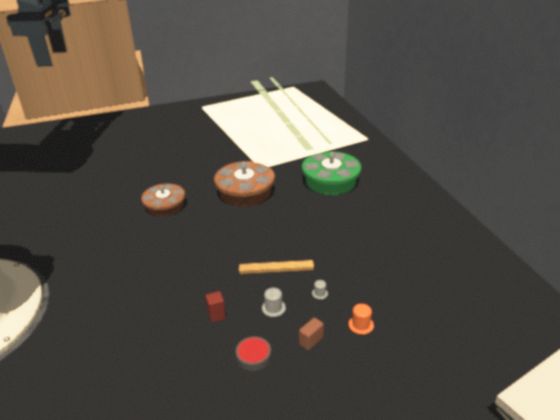

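The top view shows these lookalikes:
- **Caps:** orange at (415,186), small steel at (371,204) and large steel at (376,247). I choose the large steel one.
- **Carousels:** green at (202,123), small brown at (188,317) and large brown at (190,224). I choose the large brown one.

Next I'll measure both and check the choice in one crop.

```bash
cat >h.py <<'E'
import numpy as np,cv2
from scipy.spatial.transform import Rotation as R
def ray(f,uv,z,T=None):
    T=f["T"] if T is None else T
    d=T[:3,:3]@np.linalg.solve(f["camera_matrix"],[uv[0],uv[1],1]);o=T[:3,3]
    return o+d*(z-o[2])/d[2]
def wristT(f,s):
    M=np.eye(4);M[:3,:3]=R.from_quat(s["tcp_rot"]).as_matrix();M[:3,3]=s["tool_pos"];return M@f["T_tool_cam"]
def blob(img,c,r,lo=110,sat=70):
    """outline of the bright grey blob nearest c"""
    h=cv2.cvtColor(img,cv2.COLOR_BGR2HSV)
    m=((h[...,2]>lo)&(h[...,1]<sat)).astype(np.uint8)
    w=np.zeros_like(m);cv2.circle(w,tuple(map(int,c)),r,1,-1)
    cs,_=cv2.findContours(m*w,cv2.RETR_EXTERNAL,cv2.CHAIN_APPROX_NONE)
    return max(cs,key=cv2.contourArea)
def tool(s,p):
    """world point in the tool's axes"""
    return R.from_quat(s["tcp_rot"]).inv().apply(np.asarray(p)-s["tool_pos"])
E
python3 - <<'E'
from h import *
import pickle
d=pickle.load(open("f0.pkl","rb"));t=d["top"];sd=d["side"]
for n,c,r,z in(("cap",(376,247),14,3),("small",(371,204),10,3),("hub",(189,224),16,48),("smallhub",(188,317),12,40)):
    e=cv2.fitEllipse(cv2.convexHull(blob(t["frame"],c,r)));print(n,e,ray(t,e[0],z))
I=t["frame"]
a=cv2.resize(I[150:320,300:450],None,fx=3,fy=3,interpolation=2)
b=cv2.resize(sd["frame"][230:380,190:390],None,fx=2,fy=2,interpolation=2)
o=np.zeros((510,850,3),np.uint8);o[:,:450]=a;o[:300,450:]=b
cv2.imwrite("pics/crop.png",cv2.resize(o,(800,480)))
E
```

```text
cap ((374.8699951171875, 246.8229522705078), (18.440393447875977, 18.79935073852539), 54.56591796875) [ 495.14963317 -158.25829674    3.        ]
small ((370.35888671875, 204.134765625), (12.298563957214355, 12.856660842895508), 61.22687911987305) [ 578.07877354 -151.66080613    3.        ]
hub ((188.98805236816406, 223.6558074951172), (21.75937271118164, 22.104280471801758), 79.64116668701172) [543.90940413 192.20378497  48.        ]
smallhub ((187.0587615966797, 316.64306640625), (14.747358322143555, 15.224061965942383), 18.937013626098633) [372.84369313 198.16970347  40.        ]
```

View pics/crop.png

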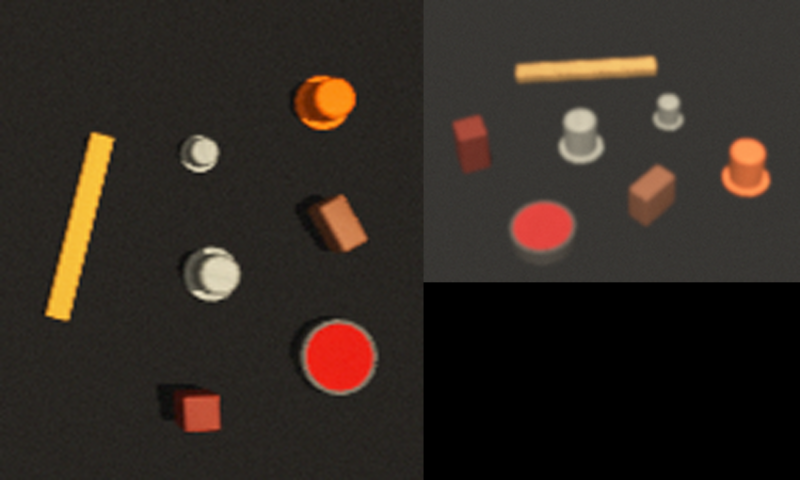

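The crop confirms it: the large steel cap at top-view (376,247) is plainly bigger than the small steel one, and the orange one is out. I estimate the cap at (495,-158) and the hub at (544,192). I'll move above the cap now.

```bash
python3 -m inch '[[-13,-15.6,0,0,1],[-26,-31.2,0,0,1],[-26,-31.2,0,0,1],[-26,-31.2,0,0,1],[-26,-31.2,0,0,1],[-26,-31.2,0,0,1],[-26,-31.2,0,0,1],[-26,-31.2,0,0,1],[-26,-31.2,0,0,1],[-26,-31.2,0,0,1],[-26,-31.2,0,0,1],[-26,-31.2,0,0,1],[-26,-31.2,0,0,1],[-26,-31.2,0,0,1],[-26,-31.2,0,0,1],[-26,-31.2,0,0,1],[-26,-31.2,0,0,1],[-26,-31.2,0,0,1],[-26,-31.2,0,0,1],[-26,-31.2,0,0,1]]'
python3 -m inch '[[-13,-15.6,30,0,0.8],[0,0,30,0,0.6],[0,0,30,0,0.6],[0,0,0,0,0.6],[0,0,0,0,0.6]]'
python3 - <<'E'
from h import *
from station import bot,cams
s=bot.sense();f=cams.grab_frame("wrist");cv2.imwrite("pics/w1.png",f["frame"])
import pickle;pickle.dump((s,f),open("w1.pkl","wb"))
print(s["time_s"],s["tool_pos"],tool(s,[495,-158,0]))
T=wristT(f,s);p=np.linalg.inv(T)@[495,-158,3,1];q=f["camera_matrix"]@p[:3];print(q[:2]/q[2])
E
```

```text
time_s: 2.15
tool_pos: [488.0, -141.0, 230.8]
tcp_rot: [0.155, 0.988, 0.0, -0.0]
ft_force: [0.8, 0.3, 0.7]
gripper_width: 1.001
grip_force: 0.0
time_s: 2.65
tool_pos: [495.3, -158.0, 141.3]
tcp_rot: [0.155, 0.988, 0.0, -0.0]
ft_force: [0.3, 0.0, 1.0]
gripper_width: 0.611
grip_force: 0.0
2.65 [ 495.29905456 -157.9698888   141.29412525] [ 1.39711095e-01 -1.32650120e-01  1.41294314e+02]
[281.59470152 206.50510713]
```

View pics/w1.png

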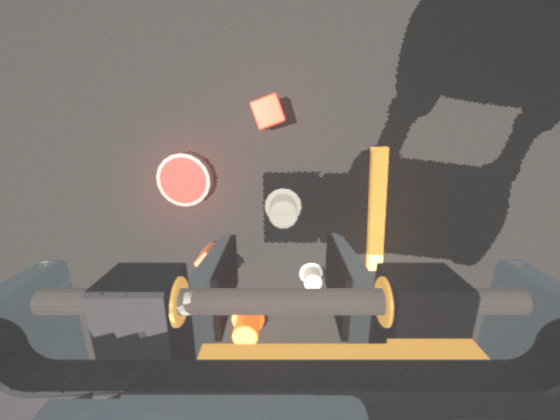

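The cap's flange is at about (283,207), against a predicted (281.6,206.5), so it agrees to about 1 mm. Descending to grasp.

```bash
python3 -m inch '[[0,1,25,0,0.6],[0,0,35,0,0.6],[0,0,30,0,0.6],[0,0,17,0,0.6],[0,0,9,0,0.6],[0,0,0,0,0.6],[0,0,0,0,0.6]]'
python3 -m inch '[[0,0,0,0,0.4],[0,0,0,0,0.2],[0,0,0,0,0],[0,0,0,0,0],[0,0,0,0,0],[0,0,0,0,0],[0,0,0,0,0],[0,0,0,0,0]]' 45
```

```text
time_s: 3.4
tool_pos: [496.5, -157.4, 26.2]
tcp_rot: [0.155, 0.988, -0.0, 0.001]
ft_force: [-0.1, 0.1, -0.6]
gripper_width: 0.599
grip_force: 0.0
time_s: 4.2
tool_pos: [495.9, -157.2, 25.2]
tcp_rot: [0.155, 0.988, -0.0, 0.0]
ft_force: [-1.0, 0.2, 6.0]
gripper_width: 0.288
grip_force: 45.0
```

```bash
python3 -m inch '[[0,0,-20,0,0],[0,0,-35,0,0],[0,0,-35,0,0],[0,0,-25,0,0],[2.5,14,0,0,0],[5,29,0,0,0],[5,29,0,0,0],[5,29,0,0,0],[5,29,0,0,0],[5,29,0,0,0],[5,29,0,0,0],[5,29,0,0,0],[5,29,0,0,0],[5,29,0,0,0],[5,29,0,0,0],[5,29,0,0,0],[3.5,14,0,0,0],[0,0,0,0,0],[0,0,0,0,0],[0,0,0,0,0]]'
python3 - <<'E'
from h import *
from station import bot,cams
import pickle
s=bot.sense();d={n:cams.grab_frame(n) for n in("wrist","top","side")}
pickle.dump((s,d),open("w2.pkl","wb"));print(s["time_s"],s["tool_pos"],s["ft_force"],s["moment"])
w=d["wrist"];T=wristT(w,s)
for n,P in(("hub",[543.9,192.2,48]),("tip",[543.9,192.2,73]),("cap",[*s["tool_pos"][:2],s["tool_pos"][2]-25])):
    for c,TT in((w,T),(d["side"],d["side"]["T"])):
        q=c["camera_matrix"]@(np.linalg.inv(TT)@[*P,1])[:3];print(n,q[:2]/q[2])
o=np.zeros((600,800,3),np.uint8)
o[:420,:560]=w["frame"];o[300:600,560:800]=cv2.resize(d["side"]["frame"][95:215,195:291],None,fx=2.5,fy=2.5)
cv2.imwrite("pics/w2.png",o)
E
```

```text
time_s: 6.2
tool_pos: [543.4, 190.9, 139.6]
tcp_rot: [0.155, 0.988, -0.0, -0.0]
ft_force: [-1.1, -0.2, -1.2]
gripper_width: 0.29
grip_force: 45.0
6.2 [543.4127294  190.90945473 139.64313793] [-1.08059568 -0.18599244 -1.18572664] [-0.02962432 -0.02823809 -0.04223735]
hub [283.5043147 220.9391028]
hub [243.76174414 172.82060132]
tip [283.75411411 230.75350079]
tip [243.02182806 162.50791257]
cap [282.21629261 252.37988329]
cap [241.67797194 145.04726534]
```

View pics/w2.png

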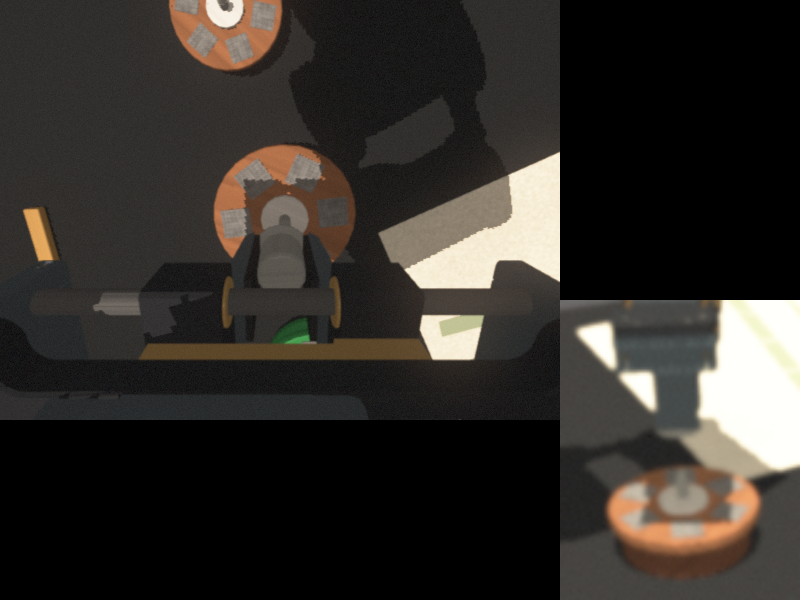

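The wrist view shows the cap upright in the jaws at about (282,250), above the brown carousel, whose hub is near (285,218). I'll zoom in to compare the cap and the shaft.

```bash
python3 - <<'E'
from h import *
import pickle
s,d=pickle.load(open("w2.pkl","rb"));w=d["wrist"]["frame"]
c=cv2.resize(w[185:305,215:355],None,fx=5,fy=5,interpolation=cv2.INTER_CUBIC)
c=np.clip(c.astype(float)*1.8,0,255).astype(np.uint8);cv2.imwrite("pics/z2.png",c)
E
```

```text
(no output)
```

View pics/z2.png

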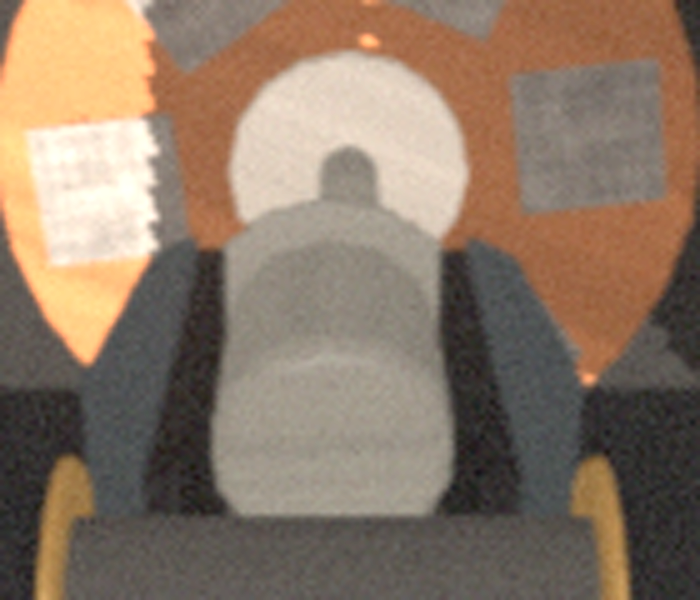

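The zoom shows the hub spanning u 260.8–308.6 with its far edge at v 195.4. The flange spans u 259.6–303.4 with its far edge at v 224.6. I'll turn these edges into centres in tool axes.

```bash
python3 - <<'E'
from h import *
import pickle
s,d=pickle.load(open("w2.pkl","rb"));w=d["wrist"];T=wristT(w,s);zc=s["tool_pos"][2]-25.2+3
for n,l,r,u,v,z,Rr in(("hub",260.8,308.6,285.3,195.4,48,21),("cap",259.6,303.4,281.7,224.6,zc,19)):
    a=tool(s,ray(w,(u,v),z,T)); x=a[0]-Rr
    # row of the centre, then sides at that row
    P=R.from_quat(s["tcp_rot"]).apply([x,0,0])+s["tool_pos"];P[2]=z
    q=w["camera_matrix"]@(np.linalg.inv(T)@[*P,1])[:3];vc=q[1]/q[2]
    L,Rt=[tool(s,ray(w,(k,vc),z,T)) for k in(l,r)]
    print(n,"tool x",x,"y",(L[1]+Rt[1])/2,"diam",Rt[1]-L[1],"vc",vc)
t=d["top"];print("hub from top, in tool:",tool(s,[543.9,192.2,48]))
E
```

```text
hub tool x 1.8072609115293936 y 2.47301905300381 diam 41.76531975077772 vc 218.90006306717663
cap tool x 1.274481361415038 y -0.46271784620003586 diam 28.40960406132611 vc 252.3589942097753
hub from top, in tool: [-0.12084022  1.43158375 91.64225901]
```

```bash
python3 -m inch '[[0,2.2,6,0,0],[0,0,10,0,0],[0,0,10,0,0],[0,0,6,0,0],[0,0,0,0,0],[0,0,0,0,0],[0,0,0,0,0]]'
python3 - <<'E'
from h import *
from station import bot,cams
import pickle
s=bot.sense();d={n:cams.grab_frame(n) for n in("wrist","side")}
pickle.dump((s,d),open("w3.pkl","wb"))
w=d["wrist"]["frame"]
c=cv2.resize(w[185:285,215:355],None,fx=5,fy=5,interpolation=cv2.INTER_CUBIC)
c=np.clip(c.astype(float)*1.8,0,255).astype(np.uint8)
b=np.zeros((600,800,3),np.uint8);b[:500,:700]=c
e=cv2.resize(d["side"]["frame"][120:200,205:285],None,fx=3,fy=3,interpolation=cv2.INTER_CUBIC);b[360:,560:]=np.clip(e.astype(float)*1.5,0,255)
cv2.imwrite("pics/z3.png",b)
E
```

```text
time_s: 7.05
tool_pos: [544.6, 194.1, 108.2]
tcp_rot: [0.155, 0.988, 0.0, 0.0]
ft_force: [-0.6, 0.9, -1.8]
gripper_width: 0.291
grip_force: 45.0
```

View pics/z3.png

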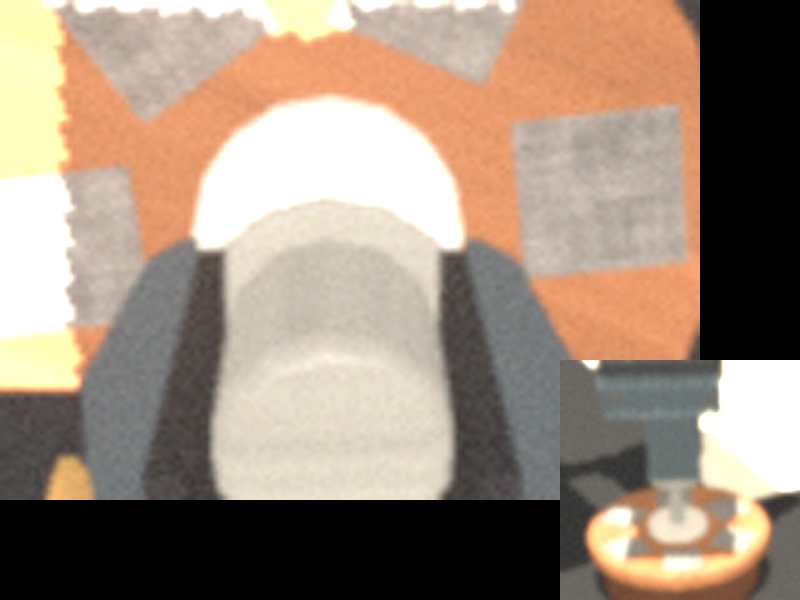

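At the lower height the hub spans u 253.2–308.2 with its far edge at v 204.4. The cap is centred at u 281.5 with its far edge at v 224.8. In the side inset the shaft goes up into the cap's foot.

```bash
python3 - <<'E'
from h import *
import pickle
s,d=pickle.load(open("w3.pkl","rb"));w=d["wrist"];T=wristT(w,s);zc=s["tool_pos"][2]-25.2+3
for n,l,r,u,v,z,Rr in(("hub",253.2,308.2,280.8,204.4,48,21),("cap",259.6,303.4,281.7,224.8,zc,19)):
    a=tool(s,ray(w,(u,v),z,T)); x=a[0]-Rr
    P=R.from_quat(s["tcp_rot"]).apply([x,0,0])+s["tool_pos"];P[2]=z
    q=w["camera_matrix"]@(np.linalg.inv(T)@[*P,1])[:3];vc=q[1]/q[2]
    L,Rt=[tool(s,ray(w,(k,vc),z,T)) for k in(l,r)]
    print(n,"tool x",x,"y",(L[1]+Rt[1])/2,"diam",Rt[1]-L[1],"vc",vc)
print("hub from top, in tool:",tool(s,[543.9,192.2,48]))
# side camera: horizontal line positions of hub and cap, in the image x sense
f=d["side"];g=cv2.cvtColor(f["frame"],cv2.COLOR_BGR2GRAY)
for v in(152,156,160,163,166,169,172): print(v,g[v,228:260].tolist())
E
```

```text
hub tool x 2.2873741685756386 y -1.0016824446853754 diam 42.40610981194502 vc 230.68611905946497
cap tool x 1.1485128694743025 y -0.4622817848490399 diam 28.413886032017903 vc 252.50787184080625
hub from top, in tool: [ 0.13557236 -2.01288869 60.18896243]
152 [38, 36, 38, 36, 39, 48, 65, 73, 77, 75, 74, 74, 75, 75, 74, 75, 75, 74, 74, 75, 76, 74, 83, 111, 144, 167, 173, 173, 173, 171, 172, 171]
156 [40, 38, 33, 36, 35, 48, 63, 71, 73, 72, 73, 75, 73, 73, 74, 73, 74, 75, 75, 74, 75, 74, 82, 108, 144, 165, 172, 175, 176, 174, 172, 171]
160 [38, 36, 36, 34, 40, 46, 62, 79, 94, 100, 101, 102, 104, 104, 107, 108, 110, 108, 106, 106, 105, 103, 97, 100, 126, 150, 162, 170, 171, 171, 171, 172]
163 [47, 51, 56, 62, 65, 70, 75, 81, 85, 93, 97, 103, 104, 110, 116, 120, 120, 110, 105, 100, 96, 95, 94, 92, 94, 95, 102, 105, 108, 110, 116, 121]
166 [85, 87, 87, 87, 87, 86, 87, 87, 90, 91, 92, 93, 98, 110, 118, 123, 122, 111, 104, 100, 96, 95, 94, 92, 89, 91, 88, 88, 88, 88, 91, 90]
169 [125, 105, 96, 94, 92, 93, 91, 90, 100, 111, 119, 125, 129, 129, 123, 124, 122, 125, 132, 136, 139, 132, 126, 118, 104, 97, 94, 94, 96, 97, 96, 97]
172 [156, 121, 101, 96, 95, 98, 114, 134, 147, 155, 157, 157, 153, 143, 133, 126, 126, 125, 138, 148, 155, 156, 158, 155, 149, 132, 112, 99, 98, 98, 98, 97]
```

```bash
python3 -m inch '[[0.3,-0.8,2,0,0],[0,0,4,0,0],[0,0,4,0,0],[0,0,3,0,0],[0,0,0,0,0],[0,0,0,0,0]]' 60
```

```text
time_s: 7.75
tool_pos: [543.9, 193.3, 94.8]
tcp_rot: [0.155, 0.988, -0.0, -0.0]
ft_force: [0.2, -0.1, -1.2]
gripper_width: 0.286
grip_force: 60.0
```

```bash
python3 -m inch '[[0,0,2,0,0],[0,0,2,0,0],[0,0,2,0,0]]'; python3 -m inch '[[0,0,2,0,0],[0,0,2,0,0]]';  python3 -m inch '[[0,0,2,0,0],[0,0,2,0,0]]'
```

```text
time_s: 8.05
tool_pos: [544.1, 193.5, 89.0]
tcp_rot: [0.155, 0.988, 0.0, 0.0]
ft_force: [-0.8, 0.9, 8.0]
gripper_width: 0.285
grip_force: 60.0
time_s: 8.25
tool_pos: [544.3, 193.5, 85.2]
tcp_rot: [0.155, 0.988, 0.0, 0.0]
ft_force: [-0.5, 0.4, 7.8]
gripper_width: 0.285
grip_force: 60.0
time_s: 8.45
tool_pos: [544.2, 193.5, 81.2]
tcp_rot: [0.155, 0.988, 0.0, 0.0]
ft_force: [-1.7, 0.0, 7.3]
gripper_width: 0.291
grip_force: 60.0
```

```bash
python3 -m inch '[[0,0,1.5,0,0],[0,0,1.5,0,0],[0,0,1.5,0,0]]'; python3 -m inch '[[0,0,1,0,0]]';  python3 -m inch '[[0,0,0.5,0,0]]'; python3 -m inch '[[0,0,0.5,0,0]]'
```

```text
time_s: 8.75
tool_pos: [544.2, 193.5, 76.8]
tcp_rot: [0.155, 0.988, 0.0, 0.0]
ft_force: [-0.4, 0.5, 7.2]
gripper_width: 0.29
grip_force: 60.0
time_s: 8.85
tool_pos: [544.2, 193.5, 75.7]
tcp_rot: [0.155, 0.988, 0.0, 0.0]
ft_force: [-1.2, 0.0, 7.4]
gripper_width: 0.289
grip_force: 60.0
time_s: 8.95
tool_pos: [544.2, 193.5, 75.2]
tcp_rot: [0.155, 0.988, 0.0, 0.0]
ft_force: [-1.6, 0.6, 8.1]
gripper_width: 0.286
grip_force: 60.0
time_s: 9.05
tool_pos: [544.2, 193.5, 74.8]
tcp_rot: [0.155, 0.988, 0.0, 0.0]
ft_force: [-1.4, 1.0, 7.4]
gripper_width: 0.286
grip_force: 60.0
```

```bash
for i in 1; do python3 -m inch '[[0,0,0.5,0,0]]'; done; python3 -m inch '[[0,0,0.4,0,0]]'; python3 -m inch '[[0,0,0.3,0,0]]'
```

```text
time_s: 9.15
tool_pos: [544.2, 193.5, 74.3]
tcp_rot: [0.155, 0.988, 0.0, 0.0]
ft_force: [-0.2, 0.2, 7.9]
gripper_width: 0.287
grip_force: 60.0
time_s: 9.25
tool_pos: [544.2, 193.5, 73.9]
tcp_rot: [0.155, 0.988, 0.0, 0.0]
ft_force: [-1.4, 1.1, 7.4]
gripper_width: 0.288
grip_force: 60.0
time_s: 9.35
tool_pos: [544.2, 193.5, 73.6]
tcp_rot: [0.155, 0.988, 0.0, 0.0]
ft_force: [-0.8, 0.7, 8.1]
gripper_width: 0.29
grip_force: 60.0
```

```bash
python3 -m inch '[[0,0,0.3,0,0]]'; python3 -m inch '[[0,0,0.3,0,0]]'
```

```text
time_s: 9.45
tool_pos: [544.2, 193.5, 73.3]
tcp_rot: [0.155, 0.988, 0.0, 0.0]
ft_force: [-1.3, -0.0, 8.0]
gripper_width: 0.288
grip_force: 60.0
time_s: 9.55
tool_pos: [544.2, 193.5, 73.2]
tcp_rot: [0.155, 0.988, 0.0, 0.0]
ft_force: [-3.2, -0.6, 15.7]
gripper_width: 0.289
grip_force: 60.0
```

```bash
python3 -m inch '[[0,0,0.3,0,0]]'
```

```text
time_s: 9.65
tool_pos: [544.3, 193.5, 73.2]
tcp_rot: [0.155, 0.988, 0.0, 0.001]
ft_force: [-4.8, -0.3, 21.2]
gripper_width: 0.284
grip_force: 60.0
```

The flange met the hub at TCP z 73.2, as expected. I'll add one small push and hold it.

```bash
python3 -m inch '[[0,0,0.15,0,0],[0,0,0,0,0]]'; python3 -m inch '[[0,0,0,0,0],[0,0,0,0,0]]'
```

```text
time_s: 9.85
tool_pos: [544.2, 193.5, 73.1]
tcp_rot: [0.155, 0.988, 0.0, 0.001]
ft_force: [-4.0, -0.4, 18.3]
gripper_width: 0.28
grip_force: 60.0
time_s: 10.05
tool_pos: [544.2, 193.5, 73.2]
tcp_rot: [0.155, 0.988, 0.0, 0.001]
ft_force: [-4.4, -0.3, 19.8]
gripper_width: 0.292
grip_force: 60.0
```

Holding 19 N with the drag faded, so the hub gets well over 8 N. Now relax and release, then rise.

```bash
python3 -m inch '[[0,0,0.1,0,0],[0,0,0,0,0],[0,0,-0.3,0,0],[0,0,-0.3,0,0],[0,0,0,0,0]]' && python3 -m inch '[[0,0,0,0,0.4],[0,0,0,0,0.5],[0,0,0,0,0.6],[0,0,0,0,0.6],[0,0,0,0,0.6]]' && python3 -m inch '[[0,0,-10,0,0.6],[0,0,-25,0,0.6],[0,0,-35,0,0.6],[0,0,-35,0,0.6],[0,0,-20,0,0.6],[0,0,0,0,0.6],[0,0,0,0,0.6]]'
python3 - <<'E'
from h import *
from station import bot,cams
s=bot.sense();w=cams.grab_frame("wrist")["frame"];e=cams.grab_frame("side")["frame"]
b=np.zeros((420,800,3),np.uint8);b[:,:560]=w
b[180:,560:]=cv2.resize(e[120:200,205:285],None,fx=3,fy=3,interpolation=cv2.INTER_CUBIC)
cv2.imwrite("pics/end.png",b)
E
```

```text
time_s: 10.55
tool_pos: [544.2, 193.5, 73.2]
tcp_rot: [0.155, 0.988, 0.0, 0.0]
ft_force: [-1.9, 0.3, 9.3]
gripper_width: 0.289
grip_force: 60.0
time_s: 11.05
tool_pos: [543.9, 193.3, 72.6]
tcp_rot: [0.155, 0.988, -0.0, -0.0]
ft_force: [0.1, -0.8, -0.2]
gripper_width: 0.602
grip_force: 0.0
time_s: 11.75
tool_pos: [543.9, 193.4, 198.2]
tcp_rot: [0.155, 0.988, 0.0, 0.0]
ft_force: [-1.2, 1.1, -0.9]
gripper_width: 0.598
grip_force: 0.0
```

View pics/end.png

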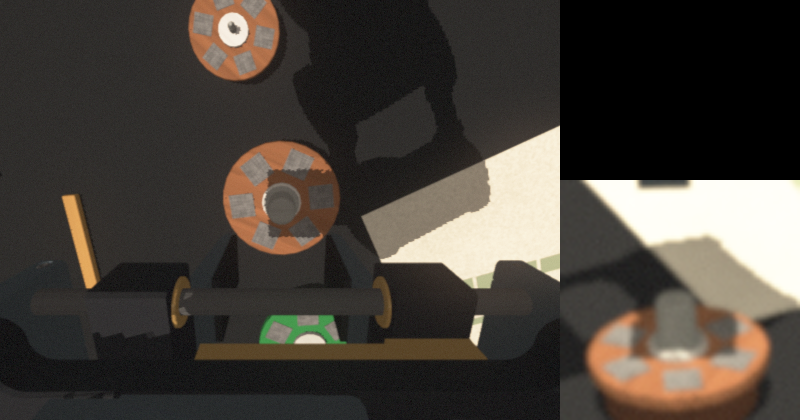

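The cap stands upright, flat and centred on the hub at wrist (281,203), and the gripper is clear of it. Handing in.

```bash
python3 -c "
from station import bot
print(bot.sign_off())"
```

```text
the job is handed in; nothing more can be done
None
```

The large steel cap is pressed home on the big brown carousel's hub (about 19 N at the wrist while held, 21 N at most among the readings) and released upright and centred; the job was handed in at about 12 s, with no verdict returned.

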